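# Isolate, then prove the yellow post dead with the voltage detector

### The arm

A 6-joint arm with a two-finger parallel gripper is mounted at the origin on the work surface. World frame = base frame: x ahead of the robot, y to its left, z up, the work surface at z = 0. Lengths are in mm, angles in degrees, forces in N, time in s.
With the tool pointing down it reaches from about 350 to 850 mm from the base axis. Payload 8.1 kg.
Tool frame: the origin (TCP) lies between the finger pads; the fingertips stand 22 mm ahead of it and the grasp point (between the pads) lies 3 mm ahead of it (r.nose_length is the z of the fingertips in the tool frame, in mm); z points along the fingers, x is the direction in which the jaws open and shut, and the axes are right-handed (so a half turn about z gives the same grasp; the last joint's range is limited). The gripper opens to 85 mm and grips with 20 to 120 N. Pads are 22 mm wide; open, the fingers measure 114 mm over their backs; the gripper's body (76 mm by 85 mm) begins 54 mm behind the grasp point. The pads swing forward as they close: fully open they stand 13 mm farther back than shut.
Start: joints at [-70.21, 7.471, 85.268, -0, 87.261, -4.893], TCP at [250.579, -545.175, 253.292] pointing down, gripper open.
Joint ranges: [-169.43, 169.43], [-51.17, 129.36], [1.28, 143.12], [-76.62, 256.62], [0, 156.53], [-152.29, 152.29]. Speed limits (degrees/s): [136.94, 136.94, 159.86, 180, 180, 180].

### API

Orientations are given as [roll, pitch, yaw] about the fixed x, y, z axes, in that order (R = Rz(yaw) Ry(pitch) Rx(roll)).
In Python, from bench import r gives the robot as it stands.
- The arm moves only by the shell command python3 -m jog 'ROWS' [FORCE]. ROWS is JSON, a list of rows, each a list of 5 numbers: the shift along the tool's x, y, z in m, then the turn about the tool's z in degrees, then the opening in per cent of the stroke, from 0 (shut) to 100 (fully open). A call has 1 to 8 rows; each row is the pose to reach, as a shift and turn from the pose measured when the call began, along the tool's axes at that moment; what a row does not reach only later rows make up. A row lasts 1/10 s, in which the tool goes at most 50 mm and 8.59 degrees, less where a joint would pass 70% of its speed; a pose out of reach is approached as far as the arm can. A call with a gripper value outside its range is refused whole. The fingers move at their own pace and stop on an object; FORCE is the grip in N (left out, the last holds). Time passes only in rows, so rows that repeat a pose let the fingers close. It gives the time, the measured TCP pose, the force and the opening at its end, in the units of the state.
- r.sense(): the state, without advancing time (a new reading comes with each control period).
- r.snapshot(name): name is "scene" or "top"; returns a dict with "image" (384x512x3 uint8, red, green, blue), "K" (3x3 intrinsics, pixels), "T" (4x4, takes a point from camera to world coordinates). Camera axes: x right, y down, z forward; pixel columns grow to the right and rows downward; lengths in mm; the calibration is good to about 2 mm. A picture is of the moment at which its call begins. There is no depth.
- r.hand_in(): hands the job in, once; it reports no verdict.
Trained networks look in a picture, given as the dict that the camera call returned (one of the last four; its "shot" number tells which), for a name from the list of things; names that differ only in an ending like _2 or _b are one class to them, and where a whole thing is asked for, a point or a joint stands for the part that bears it (a point fixed in the world has none). Each returns a list of dicts, best first, with "conf" (0 to 1); they miss things now and then, are a little off and sometimes report something else, mostly with a low value. They report only what shows in the picture. A call takes as long as a camera call.
- r.search_frame(picture, label): "bbox" ([left, top, right, bottom] in pixels, round what is visible of it).
- r.pinpoint(picture, label): "uv" ([column, row] in pixels: a listed point, or the origin of a listed thing).
The state is a dict: "time": time; "joint_pos": joint angles; "qd": joint speeds; "joint_efforts": joint torques, N m; "tool_pos": TCP position; "tcp_rot": TCP orientation; "ft_force": force on the tool from outside, world axes, zero at the start; "wrist_torque": the same for the moment, N m; "finger_gap": finger opening in mm.
Only numpy, scipy, OpenCV 4.12 (cv2) and the standard library are available. Lean on these libraries where they do the work, as an engineer would, in place of code of your own. Each camera call takes 0.05 s, during which the arm holds its last target. There are 200 camera calls.

### The job

Make the yellow terminal post safe and prove it dead: first throw the red isolator lever all the way over to its other side and leave it there, and only then draw the orange voltage detector out of its slanted holder. Turn it level and finish holding it still in the gripper, its black tip two to five centimetres directly above the brass stud of the yellow post; do not let the detector touch any post, and leave the other things on the bench where they are. Do not put it down or let go: the program ends while still holding the detector.

Things in the scene. Friction and masses are not known exactly. Their poses are not given: they have to be found in the camera images.
- isolator (a joint): red-knobbed isolator lever: 0 to 1.0 rad. It starts near 0, leaning 0.5 rad from upright towards the -x side of its own yellow block; 1.0 is all the way over, leaning 0.5 rad to the block's +x side. It turns about the block's y axis, moves with light friction (under 1 N at the knob) and stays where it is left
- isolator_base: fixed yellow block of the isolator, 70 x 50 x 25 mm (x, y, z), origin at the centre of its underside on the bench. The lever's hinge axis runs along its y axis, 22 mm above the origin
- isolator_tip (a point): centre of the red ball knob (26 mm diameter) at the end of the isolator lever, a steel rod 10 mm thick; 90 mm from the hinge axis. It moves with the lever
- detector_mid (a point): middle of the place to grip on the voltage detector, an orange handle with black tip, loose, about 90 g. x axis along it towards the tip. The handle is a bar 24 mm wide (y) by 22 mm thick (z), from 45 mm behind this point to 65 mm ahead of it (+x); then comes a black rod 12 mm thick to the tip, 135 mm ahead. It balances about 15 mm ahead of this point. In the holder it slopes 45 degrees, tip down, its y axis level
- detector_tip (a point): the very tip of the detector, 135 mm ahead of detector_mid along its x axis; axes as detector_mid
- holder: fixed slanted holder, base plate 160 x 90 x 12 mm, origin at the centre of its underside on the bench. A grey sleeve (36 mm wide outside, about 2 mm clearance beside the detector) slopes down at 45 degrees towards the holder's +x; the detector is drawn out backwards, up and towards the holder's -x. The sleeve's mouth is 45 mm ahead of detector_mid, so detector travels about 90 mm to be clear of it; a 16 mm wide tongue runs on under the handle to 25 mm behind detector_mid
- holder_seat (a point): where detector_mid lies when the detector is seated in the holder: 50 mm to the holder's -x from its origin and 125 mm above the bench
- post_red: fixed terminal post with a red insulator, origin at the centre of its underside on the bench; grey foot 60 x 60 x 16 mm, red body 42 mm in diameter up to 60 mm, brass stud 10 mm in diameter on top, 70 mm high in all
- post_yellow: fixed terminal post with a yellow insulator, origin at the centre of its underside on the bench; grey foot 60 x 60 x 16 mm, yellow body 42 mm in diameter up to 60 mm, brass stud 10 mm in diameter on top, 70 mm high in all
- post_green: fixed terminal post with a green insulator, origin at the centre of its underside on the bench; grey foot 60 x 60 x 16 mm, green body 42 mm in diameter up to 60 mm, brass stud 10 mm in diameter on top, 70 mm high in all
- post_yellow_top (a point): top of the brass stud of the yellow post, 70 mm above the bench; z up
- multimeter: yellow multimeter lying on the bench, 170 x 85 x 36 mm, origin at the centre of its underside; leave alone
- screwdriver: blue-handled screwdriver lying on the bench, 200 mm long along its x axis, 26 mm thick, origin at the middle of its underside; leave alone
- tape: black roll of tape lying flat, 68 mm diameter, 19 mm high, origin at the centre of its underside; leave alone
- mug: blue mug, 80 mm diameter, 90 mm high, handle at its +y, origin at the centre of its underside; leave alone
- fuse_a: white cartridge fuse with brass ends standing up, 25 mm diameter, 46 mm high, origin at the centre of its underside; leave alone
- fuse_b: a second such fuse; leave alone

How it is judged:
By the outcome, as a careful person would: the job done as asked, in the order asked, and still so for the second after the job is handed in, while the arm keeps its last pose, push and grip.
It also fails if it takes over 58 s, if anything falls off the work surface, if the arm or the gripper's body presses on something with over 40 N, if the wrist force passes 120 N, or if a joint passes its speed limit or range.

## Working session

There is one attempt and no reset: what is moved stays moved. The work goes in short steps, Python scripts to look and compute and a shell command to move; the robot and the scene stay as the last step left them, time stands still between calls to the robot, and variables do not carry over. Pictures are saved under pics/ and viewed, about 8 in all and at most 12, crops included, and the job is handed in when it is done.

```bash
ls; mkdir -p pics
cat > h.py <<'E'
import numpy as np, cv2
from bench import r
from scipy.spatial.transform import Rotation as R
def ray(s,uv):
    K,T=np.array(s["K"]),np.array(s["T"]); d=T[:3,:3]@np.linalg.solve(K,[uv[0],uv[1],1]); return T[:3,3],d
def at_z(s,uv,z):
    o,d=ray(s,uv); return o+d*(z-o[2])/d[2]
def tri(rays):
    A=np.zeros((3,3));b=np.zeros(3)
    for o,d in rays:
        d=d/np.linalg.norm(d);P=np.eye(3)-np.outer(d,d);A+=P;b+=P@o
    p=np.linalg.solve(A,b); return p,[round(float(np.linalg.norm(np.cross(p-o,d/np.linalg.norm(d)))),1) for o,d in rays]
def proj(s,p):
    K,T=np.array(s["K"]),np.array(s["T"]); c=T[:3,:3].T@(np.array(p)-T[:3,3]); q=K@c; return q[:2]/q[2]
def save(s,n): cv2.imwrite("pics/"+n,cv2.cvtColor(s["image"],cv2.COLOR_RGB2BGR))
E
python3 - <<'E'
from h import *
S={n:r.snapshot(n) for n in("scene","top")}
for n in S: save(S[n],n+"0.png")
Z=dict(isolator_base=0,isolator_tip=None,detector_mid=None,detector_tip=None,holder=0,holder_seat=125,post_red=0,post_yellow=0,post_green=0,post_yellow_top=70,multimeter=0,screwdriver=0,tape=0,mug=0,fuse_a=0)
for l,z in Z.items():
    rs=[]
    for n in S:
        for p in r.pinpoint(S[n],l)[:2]:
            uv=p["uv"]; print(l,n,np.round(uv,0),round(p["conf"],2), np.round(at_z(S[n],uv,z if z is not None else 100)))
            rs.append((n,ray(S[n],uv)))
    d={}
    for n,x in rs: d.setdefault(n,x)
    if len(d)==2: q,e=tri(list(d.values())); print("   tri",np.round(q,1),e)
E
```

```text
pics
isolator_base scene [170. 182.] 0.9 [ 533. -297.    0.]
isolator_base scene [158. 276.] 0.66 [799. -98.   0.]
isolator_base top [358. 215.] 0.64 [ 540. -301.    0.]
   tri [ 537.5 -296.6    3.9] [3.7, 3.7]
isolator_tip scene [171. 143.] 0.46 [ 499. -308.  100.]
detector_mid scene [408. 195.] 0.78 [379. 277. 100.]
detector_mid top [129. 267.] 0.77 [410. 304. 100.]
detector_mid top [133. 262.] 0.28 [421. 294. 100.]
   tri [414.7 288.8 130.1] [4.6, 4.6]
holder scene [386. 250.] 0.55 [464. 276.   0.]
holder top [151. 245.] 0.76 [460. 281.   0.]
holder top [203. 177.] 0.67 [651. 137.   0.]
   tri [461.2 278.2  -0.6] [3.1, 3.1]
holder_seat scene [288. 221.] 0.64 [625. 113. 125.]
holder_seat top [289. 191.] 0.73 [597. -98. 125.]
holder_seat top [130. 261.] 0.65 [426. 293. 125.]
   tri [569.8 -19.7  47.2] [91.6, 91.6]
post_red scene [286. 270.] 0.57 [638. 120.   0.]
post_red top [207. 179.] 0.83 [646. 126.   0.]
   tri [644.8 124.5   8.5] [0.7, 0.7]
post_yellow scene [204. 226.] 0.7 [ 621. -114.   -0.]
post_yellow scene [385. 252.] 0.31 [472. 277.   0.]
post_yellow top [289. 192.] 0.94 
[... 419 characters left out ...]
.2 321.1  -1.4] [3.4, 3.4]
screwdriver scene [299. 192.] 0.69 [386.  10.   0.]
screwdriver top [252. 271.] 0.69 [387.  -1.   0.]
screwdriver top [373. 228.] 0.32 [ 506. -342.    0.]
   tri [384.2   3.5  -4. ] [5.4, 5.4]
tape scene [235. 304.] 0.78 [772.  82.   0.]
tape top [221. 135.] 0.68 [774.  86.   0.]
   tri [773.6  84.7   3.2] [1.4, 1.4]
mug scene [120. 226.] 0.57 [ 728. -281.    0.]
mug top [350. 148.] 0.72 [ 733. -287.    0.]
   tri [ 730.2 -283.6    1. ] [3.6, 3.6]
fuse_a scene [159. 277.] 0.78 [800. -94.   0.]
fuse_a scene [287. 218.] 0.67 [491.  36.   0.]
fuse_a top [283. 124.] 0.54 [807. -95.   0.]
fuse_a top [236. 235.] 0.46 [486.  44.   0.]
   tri [804.  -92.6   4.6] [2.3, 2.3]
```

Run:
```python
import cv2
a=cv2.imread("pics/scene0.png");b=cv2.imread("pics/top0.png")
L=cv2.resize(a[120:230,120:230],(400,400),interpolation=3); Rr=cv2.resize(b[180:270,330:420],(400,400),interpolation=3)
cv2.imwrite("pics/iso0.png",cv2.hconcat([L,Rr]))
L=cv2.resize(a[150:290,340:480],(400,400),interpolation=3); Rr=cv2.resize(b[200:300,90:190],(400,400),interpolation=3)
cv2.imwrite("pics/hol0.png",cv2.hconcat([L,Rr]))
```

```text
(no output)
```

View pics/scene0.png

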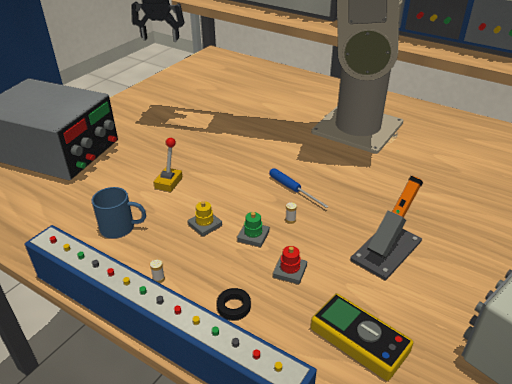

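View pics/iso0.png

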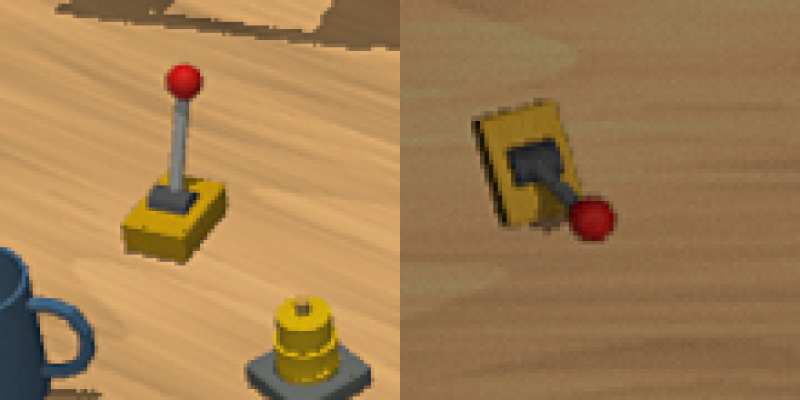

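View pics/hol0.png

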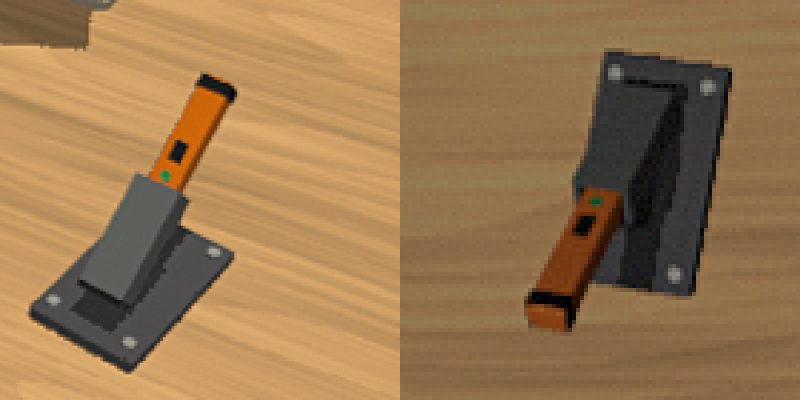

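The scene shot shows the isolator at (168,180) with its knob at (171,143), the yellow post at (204,217), and the holder at (386,250) with the detector handle up to (415,180). The lever leans toward the robot. The holder slopes down away from the robot. I'll measure both yaws from the edges.

Run:
```python
from h import *
S={n:r.snapshot(n) for n in("scene","top")}
def cen(s,lo,hi,box):
    x0,y0,x1,y1=box; h=cv2.cvtColor(s["image"],cv2.COLOR_RGB2HSV)[y0:y1,x0:x1]
    m=cv2.inRange(h,lo,hi); n,lab,st,c=cv2.connectedComponentsWithStats(m); i=1+np.argmax(st[1:,4]); ys,xs=np.where(lab==i)
    return c[i]+[x0,y0],cv2.minAreaRect(np.c_[xs+x0,ys+y0].astype(np.float32)),(lab==i)
a=cen(S["scene"],(0,170,80),(6,255,255),(150,125,190,165))[0]; b=cen(S["top"],(0,170,80),(6,255,255),(360,210,400,250))[0]
print("ball",a,b,tri([ray(S["scene"],a),ray(S["top"],b)]))
t=S["top"]
pt=lambda u,v:(330+u/400*90,180+v/400*90)
for q in [(75,120),(153,100),(105,225)]: print("isocorner",np.round(at_z(t,pt(*q),25),1))
ph=lambda u,v:(90+u/4,200+v/4)
for q in [(330,70),(292,295),(205,52)]: print("holcorner",np.round(at_z(t,ph(*q),12),1))
sh=lambda u,v:(340+u*.35,150+v*.35)
for q in [(30,308),(130,372),(234,252)]: print("holcorner scene",np.round(at_z(S["scene"],sh(*q),12),1))
# orange handle lines
for n,box in(("top",(90,200,190,300)),("scene",(340,150,480,290))):
    c,rect,_=cen(S[n],(6,150,60),(18,255,255),box); print(n,"orange",c,rect)
# yellow/green/red stud tops: yellow post
for n in S:
  for l in("post_yellow","post_yellow_top"):
    for d in r.search_frame(S[n],l)[:2]: print(n,l,np.round(d["bbox"]),round(d["conf"],2))
```

```text
ball [170.02941176 141.88235294] [373.01785714 228.78571429] (array([ 501.56669851, -308.95452798,  103.83480485]), [0.2, 0.2])
isocorner [ 562.  -265.3   25. ]
isocorner [ 574.2 -314.    25. ]
isocorner [ 497.2 -281.4   25. ]
holcorner [535.5 219.3  12. ]
holcorner [381.4 241.8  12. ]
holcorner [548.5 307.5  12. ]
holcorner scene [541.9 224.5  12. ]
holcorner scene [561.9 312.3  12. ]
holcorner scene [397.7 334.   12. ]
top orange [133.88571429 260.95102041] ((134.1999969482422, 260.10003662109375), (9.391485214233398, 30.410520553588867), 26.56505012512207)
scene orange [406.45054945 197.36263736] ((406.0963439941406, 197.8211212158203), (13.274794578552246, 37.38615798950195), 28.300758361816406)
scene post_yellow [186. 205. 220. 234.] 0.86
scene post_yellow_top [190. 203. 224. 238.] 0.59
top post_yellow [280. 178. 304. 202.] 0.78
top post_yellow_top [281. 177. 306. 205.] 0.85
```

```bash
cat > to.py <<'E'
import sys; from h import *
def to(p,yaw=None):
    s=r.sense(); M=R.from_euler("xyz",s["tcp_rot"],degrees=True).as_matrix()
    print("t",round(s["time"],2),"tcp",np.round(s["tool_pos"],1),"rot",np.round(s["tcp_rot"],1),"F",np.round(s["ft_force"],1),"gap",round(s["finger_gap"],1),"q1,q6",np.round(np.array(s["joint_pos"])[[0,5]],0))
    print("shift m",np.round(M.T@(np.array(p)-s["tool_pos"])/1000,4),"tool x az",round(np.degrees(np.arctan2(M[1,0],M[0,0])),1))
    return M
for a in sys.argv[1:]: to([float(v) for v in a.split(",")])
E
python3 to.py 438.7,-322,253 438.7,-322,97; python3 -c "
from bench import r; print(r.sense()['tcp_rot'])"
```

```text
t 1.9 tcp [ 250.6 -545.2  253.3] rot [180.   -0.  -65.3] F [ 0.1  0.4 -0.4] gap 85.1 q1,q6 [-70.  -5.]
shift m [-0.1242 -0.2641  0.0003] tool x az -65.3
t 1.9 tcp [ 250.6 -545.2  253.3] rot [180.   -0.  -65.3] F [ 0.1  0.4 -0.4] gap 85.1 q1,q6 [-70.  -5.]
shift m [-0.1243 -0.2641  0.1563] tool x az -65.3
[ 1.79999843e+02 -2.56082471e-03 -6.53167802e+01]
```

```bash
python3 -m jog '[[-0.02,-0.044,0,5,0],[-0.04,-0.088,0,10.7,0],[-0.06,-0.132,0,10.7,0],[-0.083,-0.176,0,10.7,0],[-0.104,-0.22,0,10.7,0],[-0.124,-0.264,0,10.7,0],[-0.124,-0.264,0,10.7,0],[-0.124,-0.264,0,10.7,0]]' 40; python3 to.py 438.7,-322,97 541,-296.5,97 557.5,-292,97
```

```text
time: 2.7
tool_pos: [439.3, -321.4, 253.4]
tcp_rot: [180.0, -0.0, -75.8]
ft_force: [-0.6, -0.2, -0.1]
finger_gap: 0.0
t 2.7 tcp [ 439.3 -321.4  253.4] rot [180.   -0.  -75.8] F [-0.6 -0.2 -0.1] gap 0.0 q1,q6 [-42.  34.]
shift m [0.0004 0.0008 0.1564] tool x az -75.8
t 2.7 tcp [ 439.3 -321.4  253.4] rot [180.   -0.  -75.8] F [-0.6 -0.2 -0.1] gap 0.0 q1,q6 [-42.  34.]
shift m [ 0.0007 -0.1047  0.1564] tool x az -75.8
t 2.7 tcp [ 439.3 -321.4  253.4] rot [180.   -0.  -75.8] F [-0.6 -0.2 -0.1] gap 0.0 q1,q6 [-42.  34.]
shift m [ 0.0004 -0.1218  0.1564] tool x az -75.8
```

```bash
python3 -m jog '[[0,0,0.05,0,0],[0,0,0.1,0,0],[0,0,0.156,0,0],[0,0,0.156,0,0]]'; python3 -m jog '[[0,-0.02,0,0,0],[0,-0.038,0,0,0],[0,-0.053,0,0,0],[0,-0.068,0,0,0],[0,-0.083,0,0,0],[0,-0.098,0,0,0],[0,-0.110,0,0,0],[0,-0.110,0,0,0]]'
```

```text
time: 3.1
tool_pos: [434.3, -319.2, 90.2]
tcp_rot: [179.6, 0.5, -76.0]
ft_force: [-1.6, 1.4, -0.7]
finger_gap: 0.1
time: 3.9
tool_pos: [542.7, -292.9, 90.9]
tcp_rot: [179.7, 0.5, -75.9]
ft_force: [0.1, 0.7, -0.4]
finger_gap: 0.3
```

```bash
python3 -m jog '[[0,-0.005,0,0,0],[0,-0.009,0,0,0],[0,-0.009,0,0,0]]';python3 -m jog '[[0,-0.003,0,0,0],[0,-0.003,0,0,0]]';  python3 -m jog '[[0,-0.003,0,0,0],[0,-0.003,0,0,0]]'
python3 - <<'E'
from h import *
S={n:r.snapshot(n) for n in("scene","top")}
for n in S:
    save(S[n],n+"1.png"); print(n,[(np.round(p["uv"]),round(p["conf"],2)) for p in r.pinpoint(S[n],"isolator_tip")[:2]], proj(S[n],[577.5,-287,101]))
a,b=S["scene"]["image"],S["top"]["image"]
cv2.imwrite("pics/c1.png",cv2.hconcat([cv2.resize(x,(400,400),interpolation=3) for x in(a[100:230,110:240],b[150:260,310:420])])[:,:,::-1])
E
```

```text
time: 4.2
tool_pos: [547.7, -291.9, 90.4]
tcp_rot: [179.2, 0.6, -76.0]
ft_force: [-18.5, -2.7, 7.8]
finger_gap: -0.2
time: 4.4
tool_pos: [547.6, -292.1, 90.5]
tcp_rot: [178.9, 0.6, -76.1]
ft_force: [-15.0, -0.7, 8.1]
finger_gap: -0.3
time: 4.6
tool_pos: [547.7, -292.1, 90.6]
tcp_rot: [178.6, 0.7, -76.1]
ft_force: [-14.0, -0.6, 8.7]
finger_gap: -0.4
scene [(array([154., 160.]), 0.46), (array([116., 226.]), 0.25)] [156.28499739 159.34834252]
top [(array([364., 199.]), 0.49)] [362.67111506 198.8730253 ]
```

View pics/c1.png

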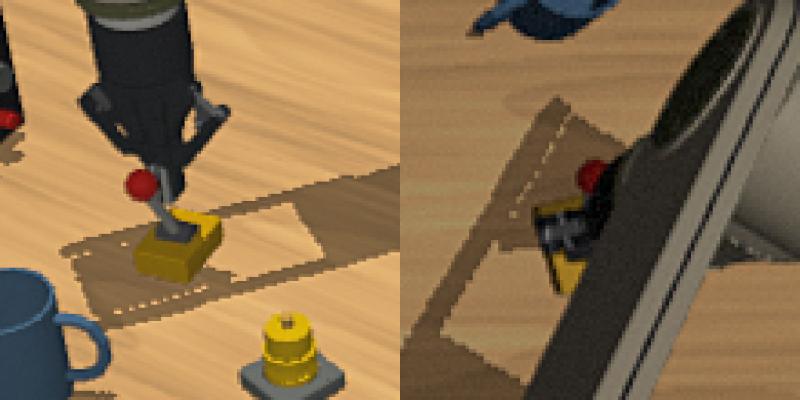

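```bash
python3 -m jog '[[0,0.03,0,0,0],[0,0.06,-0.04,0,0],[0,0.06,-0.09,0,0],[0,0.06,-0.14,0,0],[0,0.06,-0.17,0,0],[0,0.06,-0.17,0,0]]';  python3 to.py 416,286,255
python3 - <<'E'
from h import *
S={n:r.snapshot(n) for n in("scene","top")}
for n in S: print(n,[(np.round(p["uv"]),round(p["conf"],2)) for p in r.pinpoint(S[n],"isolator_tip")[:2]], proj(S[n],[577.5,-287,101]))
save(S["scene"],"x.png")
s=S["scene"]
for q in((270,172),(325,208)): print("scr",np.round(at_z(s,q,10)))
E
```

```text
time: 5.4
tool_pos: [496.1, -309.7, 269.6]
tcp_rot: [179.0, 0.2, -76.2]
ft_force: [-1.1, -0.9, 0.5]
finger_gap: 0.2
t 5.4 tcp [ 496.1 -309.7  269.6] rot [179.    0.2 -76.2] F [-1.1 -0.9  0.5] gap 0.2 q1,q6 [-37.  40.]
shift m [-0.5975 -0.0651  0.0159] tool x az -76.2
scene [(array([157., 160.]), 0.56)] [156.28499739 159.34834252]
top [(array([364., 195.]), 0.54)] [362.67111506 198.8730253 ]
scr [363. -93.  10.]
scr [418. 100.  10.]
```

```bash
python3 -m jog '[[-0.04,0,0,3,80],[-0.085,0,0,6,80],[-0.13,0,0,9,80],[-0.175,0,0,12,80],[-0.22,0,0,15,80],[-0.265,0,0,18,80],[-0.31,0,0,20,80],[-0.31,0,0,22.3,80]]'; python3 to.py 416,286,255
```

```text
time: 6.4
tool_pos: [417.0, -2.0, 263.2]
tcp_rot: [178.1, 0.3, -98.2]
ft_force: [0.1, -1.2, -0.9]
finger_gap: 68.4
t 6.4 tcp [417.   -2.  263.2] rot [178.1   0.3 -98.2] F [ 0.1 -1.2 -0.9] gap 68.4 q1,q6 [-8. 91.]
shift m [-0.2848  0.0419  0.0111] tool x az -98.2
```

```bash
python3 -m jog '[[-0.04,0.006,0,0,80],[-0.085,0.012,0,0,80],[-0.13,0.018,0,0,80],[-0.175,0.025,0,0,80],[-0.22,0.032,0,0,80],[-0.26,0.038,0.005,0,80],[-0.285,0.042,0.01,0,80],[-0.285,0.042,0.01,0,80]]'; python3 -m jog '[[0,0,0,0,80],[0,0,0,0,80]]'; python3 to.py 416,286,210;  python3 - <<'E'
from h import *
S={n:r.snapshot(n) for n in("scene","top")}
p,e=np.array([416,286,125.]),0
a,b=S["scene"]["image"],S["top"]["image"]
for n in S: print([np.round(q["uv"]) for q in r.pinpoint(S[n],"detector_mid")[:1]],proj(S[n],p))
cv2.imwrite("pics/c2.png",cv2.hconcat([cv2.resize(x,(400,400),interpolation=3) for x in(a[130:290,330:490],b[190:300,80:190])])[:,:,::-1])
E
```

```text
time: 7.2
tool_pos: [414.0, 288.3, 253.0]
tcp_rot: [177.8, 0.2, -98.0]
ft_force: [-0.4, -0.0, -0.8]
finger_gap: 68.5
time: 7.4
tool_pos: [413.3, 287.4, 251.5]
tcp_rot: [177.7, 0.1, -98.0]
ft_force: [0.1, 0.8, 0.5]
finger_gap: 68.6
t 7.4 tcp [413.3 287.4 251.5] rot [ 1.777e+02  1.000e-01 -9.800e+01] F [0.1 0.8 0.5] gap 68.6 q1,q6 [ 28. 126.]
shift m [ 0.0011 -0.0045  0.0413] tool x az -98.0
[array([411., 194.])] [407.7802719 195.9652756]
[array([130., 267.])] [132.88157901 264.9445535 ]
```

View pics/c2.png

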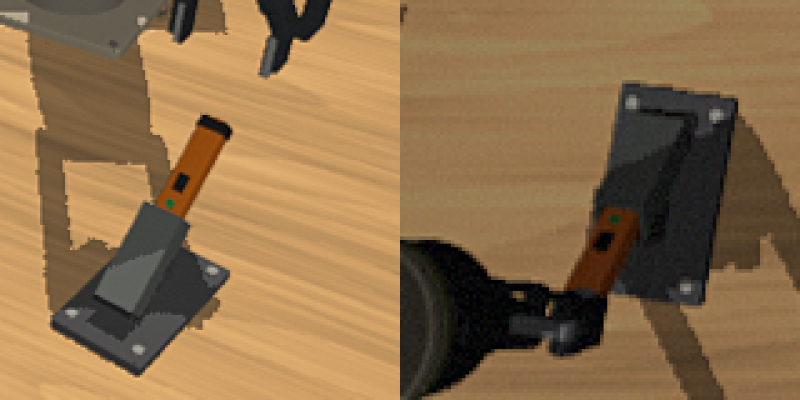

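The gripper hangs over the handle with the fingers on either side of it. The estimate of detector_mid agrees with the network to within 3 px, so I'll go down.

```bash
python3 to.py 415,287,129; python3 -m jog '[[0,-0.002,0.04,0,80],[0,-0.004,0.075,0,80],[0,-0.006,0.1,0,80],[0,-0.006,0.119,0,80],[0,-0.006,0.119,0,80]]'; python3 to.py 415,287,129
```

```text
t 7.6 tcp [414.3 287.5 253.1] rot [177.9   0.2 -98.1] F [ 0.2  1.1 -0. ] gap 68.4 q1,q6 [ 28. 126.]
shift m [ 0.0008 -0.0055  0.124 ] tool x az -98.1
time: 8.1
tool_pos: [414.1, 286.1, 131.1]
tcp_rot: [177.6, 0.0, -98.2]
ft_force: [-1.1, -0.4, 0.7]
finger_gap: 68.5
t 8.1 tcp [414.1 286.1 131.1] rot [177.6   0.  -98.2] F [-1.1 -0.4  0.7] gap 68.5 q1,q6 [ 28. 126.]
shift m [-0.001  -0.0008  0.002 ] tool x az -98.2
```

```bash
python3 -m jog '[[0,0,0,0,0],[0,0,0,0,0],[0,0,0,0,0],[0,0,0,0,0],[0,0,0,0,0],[0,0,0,0,0]]' 50; python3 to.py 344,297,202;  python3 - <<'E'
from h import *
S={n:r.snapshot(n) for n in("scene","top")}
a,b=S["scene"]["image"],S["top"]["image"]
cv2.imwrite("pics/c3.png",cv2.hconcat([cv2.resize(x,(400,400),interpolation=3) for x in(a[130:290,330:490],b[190:300,80:190])])[:,:,::-1])
E
```

```text
time: 8.7
tool_pos: [415.1, 286.6, 132.6]
tcp_rot: [177.7, 0.1, -98.1]
ft_force: [-0.5, -0.3, 6.2]
finger_gap: 23.2
t 8.7 tcp [415.1 286.6 132.6] rot [ 1.777e+02  1.000e-01 -9.810e+01] F [-0.5 -0.3  6.2] gap 23.2 q1,q6 [ 28. 126.]
shift m [-0.0003  0.0745 -0.0665] tool x az -98.1
```

View pics/c3.png

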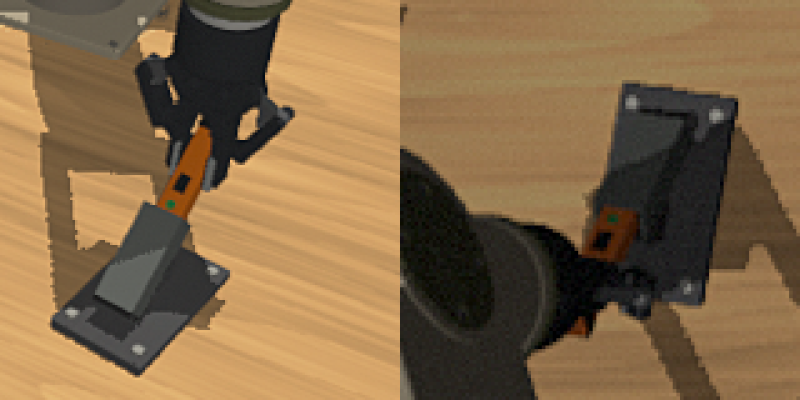

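```bash
python3 -m jog '[[0,0.0075,-0.0067,0,0],[0,0.018,-0.016,0,0],[0,0.03,-0.0266,0,0],[0,0.0447,-0.04,0,0],[0,0.0447,-0.04,0,0]]' 60; python3 to.py 344,297,204
```

```text
time: 9.3
tool_pos: [372.4, 293.6, 176.7]
tcp_rot: [177.9, 0.2, -98.1]
ft_force: [0.1, 0.9, -0.9]
finger_gap: 23.3
t 9.3 tcp [372.4 293.6 176.7] rot [177.9   0.2 -98.1] F [ 0.1  0.9 -0.9] gap 23.3 q1,q6 [ 31. 129.]
shift m [ 0.0006  0.0296 -0.0262] tool x az -98.1
```

Sliding freely. I'll carry on past the 90 mm, then lift.

```bash
python3 -m jog '[[0,0.012,-0.0106,0,0],[0,0.025,-0.022,0,0],[0,0.038,-0.034,0,0],[0,0.05,-0.045,0,0],[0,0.05,-0.07,0,0],[0,0.05,-0.105,0,0],[0,0.05,-0.105,0,0]]'; python3 to.py 370,-190,255
python3 - <<'E'
from h import *
S={n:r.snapshot(n) for n in("scene","top")}
a,b=S["scene"]["image"],S["top"]["image"]
cv2.imwrite("pics/c4.png",cv2.hconcat([cv2.resize(x,(400,400),interpolation=3) for x in(a[70:270,310:510],b[190:330,50:190])])[:,:,::-1])
E
```

```text
time: 10.0
tool_pos: [328.3, 300.9, 288.5]
tcp_rot: [178.2, 0.5, -98.1]
ft_force: [0.3, 1.3, -1.3]
finger_gap: 22.9
t 10.0 tcp [328.3 300.9 288.5] rot [178.2   0.5 -98.1] F [ 0.3  1.3 -1.3] gap 22.9 q1,q6 [ 35. 133.]
shift m [ 0.4805 -0.1111  0.0255] tool x az -98.1
```

View pics/c4.png

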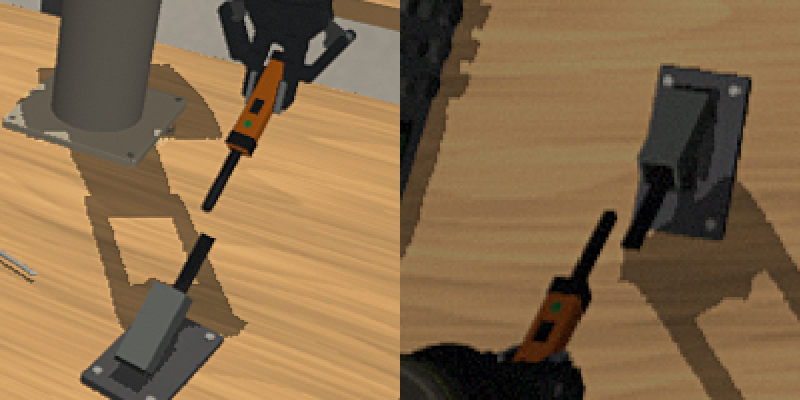

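```bash
python3 to.py 430,60,288; python3 -m jog '[[0.025,-0.016,0,0,0],[0.06,-0.035,0,0,0],[0.1,-0.06,0,0,0],[0.14,-0.085,0,0,0],[0.18,-0.11,0,0,0],[0.215,-0.13,0,0,0],[0.225,-0.135,0,0,0],[0.225,-0.135,0,0,0]]'; python3 to.py 375,-185,270
```

```text
t 10.1 tcp [327. 300. 284.] rot [177.9   0.3 -98.1] F [-0.6  0.1 -1.8] gap 23.3 q1,q6 [ 35. 133.]
shift m [ 0.2231 -0.1355 -0.01  ] tool x az -98.1
time: 10.9
tool_pos: [428.5, 56.9, 276.3]
tcp_rot: [177.8, 0.3, -98.3]
ft_force: [-0.9, 0.8, -1.6]
finger_gap: 23.5
t 10.9 tcp [428.5  56.9 276.3] rot [177.8   0.3 -98.3] F [-0.9  0.8 -1.6] gap 23.5 q1,q6 [ 0. 99.]
shift m [0.2471 0.0179 0.0058] tool x az -98.3
```

```bash
python3 -m jog '[[0.03,0.002,0,0,0],[0.07,0.005,0,0,0],[0.11,0.008,0,0,0],[0.15,0.011,0,0,0],[0.19,0.014,0,0,0],[0.23,0.017,0,0,0],[0.247,0.018,0,0,0],[0.247,0.018,0,0,0]]'; python3 -m jog '[[0,0,0.04,0,0],[0,0,0.08,0,0],[0,0,0.11,0,0],[0,0,0.13,0,0],[0,0,0.14,0,0],[0,0,0.14,0,0]]';  python3 to.py 375,-185,115
python3 - <<'E'
from h import *
S={n:r.snapshot(n) for n in("scene","top")}
for n in S: save(S[n],n+"5.png"); print(n,[(l,np.round(p["uv"]),round(p["conf"],2)) for l in("detector_mid","detector_tip") for p in r.pinpoint(S[n],l)[:2]])
E
```

```text
time: 11.7
tool_pos: [374.7, -185.3, 274.9]
tcp_rot: [177.7, 0.3, -98.4]
ft_force: [0.1, 0.5, -0.6]
finger_gap: 23.0
time: 12.3
tool_pos: [368.7, -181.8, 133.5]
tcp_rot: [177.5, 0.4, -98.3]
ft_force: [-0.3, 0.7, -0.3]
finger_gap: 23.1
t 12.3 tcp [ 368.7 -181.8  133.5] rot [177.5   0.4 -98.3] F [-0.3  0.7 -0.3] gap 23.1 q1,q6 [-33.  66.]
shift m [ 0.0024 -0.0075  0.0182] tool x az -98.3
scene [('detector_mid', array([243., 126.]), 0.62), ('detector_mid', array([300., 193.]), 0.37), ('detector_tip', array([214., 168.]), 0.8), ('detector_tip', array([402., 201.]), 0.31)]
top [('detector_mid', array([323., 285.]), 0.84), ('detector_tip', array([326., 244.]), 0.66)]
```

```bash
python3 -m jog '[[0,0,0.013,0,0],[0,-0.001,0.026,0,0],[0,0.009,0.04,0,0],[0,0.02,0.053,0,0],[0,0.026,0.064,0,0],[0,0.03,0.074,0,0],[0,0.03,0.074,0,0]]' 25; python3 to.py 375,-185,115
python3 - <<'E'
from h import *
S={n:r.snapshot(n) for n in("scene","top")}
for n in S: save(S[n],n+"6.png"); print(n,[(l,np.round(p["uv"]),round(p["conf"],2)) for l in("detector_mid","detector_tip") for p in r.pinpoint(S[n],l)[:2]])
a,b=S["scene"]["image"],S["top"]["image"]
cv2.imwrite("pics/c6.png",cv2.hconcat([cv2.resize(x,(400,400),interpolation=3) for x in(a[60:200,160:300],b[200:320,270:390])])[:,:,::-1])
E
```

```text
time: 13.3
tool_pos: [336.0, -178.3, 61.6]
tcp_rot: [177.6, 0.3, -98.4]
ft_force: [-1.7, 0.4, 1.5]
finger_gap: 23.4
t 13.3 tcp [ 336.  -178.3   61.6] rot [177.6   0.3 -98.4] F [-1.7  0.4  1.5] gap 23.4 q1,q6 [-35.  64.]
shift m [ 0.0006 -0.0373 -0.055 ] tool x az -98.4
scene [('detector_mid', array([250., 142.]), 0.81), ('detector_tip', array([216., 179.]), 0.84), ('detector_tip', array([118., 227.]), 0.46)]
top [('detector_mid', array([319., 289.]), 0.86), ('detector_mid', array([284., 123.]), 0.72), ('detector_tip', array([325., 242.]), 0.73)]
```

View pics/c6.png

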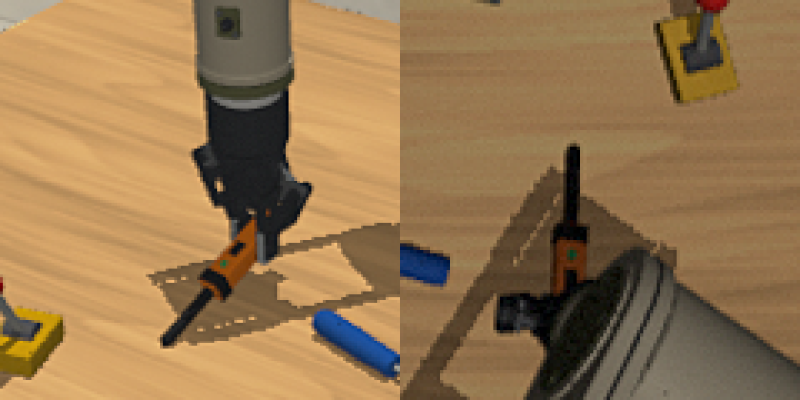

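```bash
python3 -m jog '[[0,0.003,0.01,0,0],[0,0.005,0.02,0,0],[0,0.007,0.028,0,0],[0,0.008,0.034,0,0],[0,0.008,0.034,0,0],[0,0.008,0.034,0,0]]'; python3 to.py 336,-178,27
python3 - <<'E'
from h import *
S={n:r.snapshot(n) for n in("scene","top")}
rs={}
for n in S:
  for l in("detector_mid","detector_tip"):
    p=r.pinpoint(S[n],l)[:1]
    if p: print(n,l,np.round(p[0]["uv"]),round(p[0]["conf"],2)); rs.setdefault(l,[]).append(ray(S[n],p[0]["uv"]))
for l in rs:
    if len(rs[l])==2: print(l,tri(rs[l]))
E
```

```text
time: 14.2
tool_pos: [328.4, -177.3, 29.7]
tcp_rot: [177.8, 0.3, -98.4]
ft_force: [-1.1, -0.2, 1.6]
finger_gap: 23.0
t 14.2 tcp [ 328.4 -177.3   29.7] rot [177.8   0.3 -98.4] F [-1.1 -0.2  1.6] gap 23.0 q1,q6 [-36.  63.]
shift m [-0.0004 -0.0077  0.0024] tool x az -98.4
scene detector_tip [216. 177.] 0.92
top detector_tip [327. 242.] 0.71
detector_tip (array([ 462.65624879, -204.98997712,   12.36509418]), [7.2, 7.2])
```

```bash
python3 -m jog '[[0,0,0.002,0,0],[0,0.001,0.004,0,0],[0,0.001,0.006,0,0],[0,0.001,0.006,0,0]]'; python3 -m jog '[[0,0,0.001,0,0],[0,0,0.001,0,0]]'; python3 -m jog '[[0,0,0,0,0],[0,0,0,0,0],[0,0,0,0,0],[0,0,-0.02,0,0],[0,0,-0.05,0,0],[0,0,-0.085,0,0],[0,0,-0.085,0,0],[0,0,-0.085,0,0]]' 60;  python3 to.py 480,-90,110
python3 - <<'E'
from h import *
S={n:r.snapshot(n) for n in("scene","top")}
rs={}
for n in S:
  save(S[n],n+"7.png")
  for l in("detector_mid","detector_tip"):
    p=r.pinpoint(S[n],l)[:1]
    if p: print(n,l,np.round(p[0]["uv"]),round(p[0]["conf"],2)); rs.setdefault(l,[]).append(ray(S[n],p[0]["uv"]))
for l in rs:
    if len(rs[l])==2: print(l,tri(rs[l]))
a,b=S["scene"]["image"],S["top"]["image"]
cv2.imwrite("pics/c7.png",cv2.hconcat([cv2.resize(x,(400,400),interpolation=3) for x in(a[60:200,160:300],b[200:320,270:390])])[:,:,::-1])
E
```

```text
time: 14.9
tool_pos: [328.0, -177.5, 24.1]
tcp_rot: [177.9, 0.2, -98.4]
ft_force: [0.8, -1.2, 2.9]
finger_gap: 23.2
time: 15.1
tool_pos: [327.9, -177.4, 23.0]
tcp_rot: [177.9, 0.2, -98.4]
ft_force: [-1.6, -0.4, 3.2]
finger_gap: 23.2
time: 15.9
tool_pos: [331.1, -178.4, 108.2]
tcp_rot: [177.9, 0.2, -98.4]
ft_force: [0.6, 0.0, -1.0]
finger_gap: 23.1
t 15.9 tcp [ 331.1 -178.4  108.2] rot [177.9   0.2 -98.4] F [ 0.6  0.  -1. ] gap 23.1 q1,q6 [-35.  63.]
shift m [-0.1091 -0.1343 -0.0063] tool x az -98.4
scene detector_mid [249. 125.] 0.94
scene detector_tip [212. 152.] 0.69
top detector_tip [330. 243.] 0.58
detector_tip (array([ 466.03992369, -203.65116363,   91.70837179]), [0.1, 0.1])
```

View pics/c7.png

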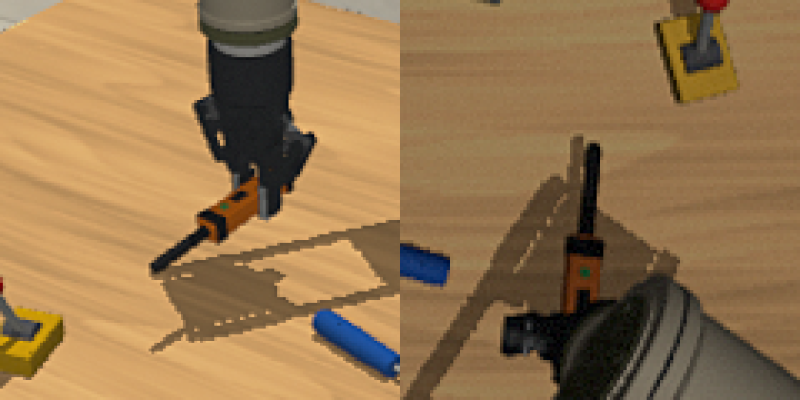

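```bash
cat > post.py <<'E'
from h import *
from scipy.optimize import least_squares
def post(S):
    th=np.linspace(0,2*np.pi,40); ring=lambda rr,z:np.c_[rr*np.cos(th),rr*np.sin(th),0*th+z]
    P=np.vstack([ring(21,60),ring(21,16),ring(5,70)]); obs={}; res={}
    for n,box in(("scene",(180,190,230,240)),("top",(270,165,320,215))):
        s=S[n];x0,y0,x1,y1=box;h=cv2.cvtColor(s["image"],cv2.COLOR_RGB2HSV)[y0:y1,x0:x1]
        m=cv2.inRange(h,(18,130,60),(32,255,255)); _,lab,st,_=cv2.connectedComponentsWithStats(m); st=st[1+np.argmax(st[1:,4])]
        obs[n]=np.array([x0+st[0],y0+st[1],x0+st[0]+st[2],y0+st[1]+st[3]])-.5; 
    def f(p,ns):
        out=[]
        for n in ns:
            q=np.array([proj(S[n],v+[p[0],p[1],0]) for v in P]); 
            b=np.r_[q.min(0),q.max(0)]; d=b-obs[n]; out+=list(d)
        return out
    for ns in(["scene"],["top"],["scene","top"]):
        o=least_squares(f,[614,-116],args=(ns,)); print(ns,np.round(o.x,1),np.round(o.fun,1))
    return o.x
if __name__=="__main__":
    S={n:r.snapshot(n) for n in("scene","top")}; x=post(S)
    rs={}
    for n in S:
        p=r.pinpoint(S[n],"post_yellow_top")[:1]; print(n,[np.round(q["uv"],1) for q in p],proj(S[n],[*x,70]))
        for l in("detector_mid","detector_tip"):
            p=r.pinpoint(S[n],l)[:1]
            if p: rs.setdefault(l,[]).append(ray(S[n],p[0]["uv"]))
    for l in rs:
        if len(rs[l])==2: print(l,tri(rs[l]))
    sz=r.sense(); print("F",np.round(sz["ft_force"],1),np.round(sz["tool_pos"],1),sz["time"])
E
python3 post.py
```

```text
['scene'] [ 618.6 -114.3] [ 0.2 -0.6 -0.2  0.6]
['top'] [ 616.1 -114.5] [-0.4 -1.1  0.4  1.1]
['scene', 'top'] [ 617.3 -114.7] [ 0.5 -1.  -0.   0.2 -0.4 -1.5  0.5  0.7]
scene [array([204.5, 203.7])] [202.85099679 201.84159928]
top [array([293.6, 184.7])] [293.51880551 185.28394184]
detector_mid (array([ 337.92746491, -173.30759413,  107.0312117 ]), [6.1, 6.1])
detector_tip (array([ 464.99263028, -202.3540735 ,   89.8061062 ]), [2.4, 2.4])
F [ 0.5 -0.4 -1.1] [ 330.9 -178.3  108. ] 16.6
```

```bash
python3 to.py 482.5,-90.3,140; python3 -m jog '[[0,0,-0.015,0,0],[0,0,-0.03,0,0],[-0.02,-0.025,-0.03,0,0],[-0.04,-0.05,-0.03,0,0],[-0.06,-0.075,-0.03,0,0],[-0.08,-0.1,-0.03,0,0],[-0.1,-0.12,-0.03,0,0],[-0.1,-0.12,-0.03,0,0]]'; python3 to.py 482.5,-90.3,130; python3 post.py
```

```text
t 16.6 tcp [ 330.9 -178.3  108. ] rot [177.9   0.2 -98.4] F [ 0.5 -0.4 -1.1] gap 23.4 q1,q6 [-35.  63.]
shift m [-0.1092 -0.1359 -0.0366] tool x az -98.4
time: 17.4
tool_pos: [467.3, -95.3, 134.0]
tcp_rot: [177.9, 0.3, -98.2]
ft_force: [-0.8, -0.5, 0.0]
finger_gap: 22.9
t 17.4 tcp [467.3 -95.3 134. ] rot [177.9   0.3 -98.2] F [-0.8 -0.5  0. ] gap 22.9 q1,q6 [-18.  81.]
shift m [-0.0071 -0.0145  0.0035] tool x az -98.2
['scene'] [ 618.6 -114.3] [ 0.2 -0.6 -0.2  0.6]
['top'] [ 614.8 -114.5] [-0.4 -0.6  0.4  0.6]
['scene', 'top'] [ 616.6 -114.8] [ 0.6 -1.2  0.1  0.  -0.3 -1.2  0.5 -0.1]
scene [array([204. , 203.4])] [202.99883714 201.65346133]
top [array([295.9, 186.5])] [293.57650059 185.55383595]
detector_mid (array([568.58072383, -12.00854626, 208.80275791]), [10.6, 10.6])
detector_tip (array([572.30115366, -25.44700357,  68.68315936]), [101.7, 101.7])
F [-0.9  0.1 -0.6] [464.8 -97.6 134. ] 17.8
```

```bash
python3 to.py 482.5,-90.3,122; python3 -m jog '[[-0.004,-0.008,0,0,0],[-0.009,-0.016,0.004,0,0],[-0.009,-0.017,0.009,0,0],[-0.009,-0.017,0.011,0,0],[-0.009,-0.017,0.011,0,0]]'; python3 to.py 482.5,-90.3,122
python3 - <<'E'
from h import *
S={n:r.snapshot(n) for n in("scene","top")}
for n in S: save(S[n],n+"8.png"); print(n,[(np.round(p["uv"],1),round(p["conf"],2)) for p in r.pinpoint(S[n],"detector_tip")[:3]],"exp tip",proj(S[n],[617,-114.7,105]),"stud",proj(S[n],[617,-114.7,70]))
a,b=S["scene"]["image"],S["top"]["image"]
cv2.imwrite("pics/c8.png",cv2.hconcat([cv2.resize(x,(400,400),interpolation=3) for x in(a[150:250,165:265],b[150:250,240:340])])[:,:,::-1])
E
```

```text
t 17.8 tcp [464.8 -97.6 134. ] rot [177.9   0.2 -98.4] F [-0.9  0.1 -0.6] gap 23.4 q1,q6 [-18.  80.]
shift m [-0.0098 -0.0169  0.0115] tool x az -98.4
time: 18.3
tool_pos: [481.9, -90.8, 121.5]
tcp_rot: [177.8, 0.2, -98.4]
ft_force: [0.3, -0.3, -0.1]
finger_gap: 23.0
t 18.3 tcp [481.9 -90.8 121.5] rot [177.8   0.2 -98.4] F [ 0.3 -0.3 -0.1] gap 23.0 q1,q6 [-17.  82.]
shift m [-0.0006 -0.0005 -0.0005] tool x az -98.4
scene [(array([197.5, 189.4]), 0.91)] exp tip [201.78846166 189.58022915] stud [202.92767007 201.77497658]
top [(array([289.2, 189.2]), 0.7), (array([296. , 182.2]), 0.53)] exp tip [294.88222152 183.63537943] stud [293.52185512 185.39080337]
```

View pics/c8.png

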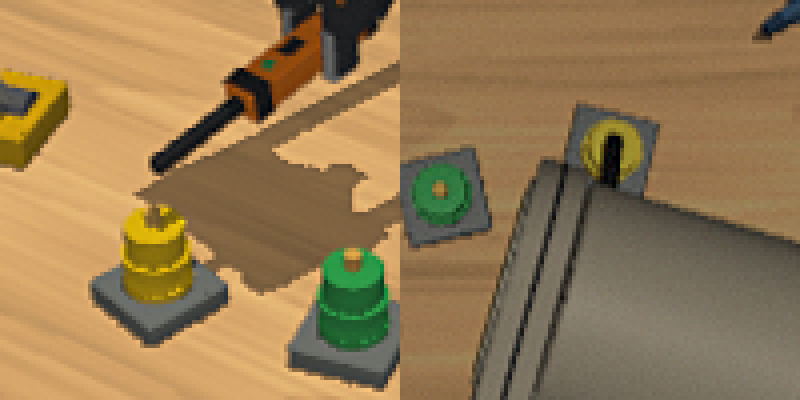

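Run:
```python
from h import *
S={n:r.snapshot(n) for n in("scene","top")}
P={}
for n,box in(("scene",(195,160,235,200)),("top",(285,170,305,200))):
    x0,y0,x1,y1=box; g=S[n]["image"][y0:y1,x0:x1].max(2); m=(g<45).astype(np.uint8)
    _,lab,st,c=cv2.connectedComponentsWithStats(m); i=1+np.argmax(st[1:,4]); ys,xs=np.where(lab==i)
    k=xs<=xs.min()+3 if n=="scene" else ys<=ys.min()+2
    P[n]=(xs[k].mean()+x0,ys[k].mean()+y0); print(n,P[n],st[i],"ext",xs.min()+x0,ys.min()+y0)
print("near-tip pt",tri([ray(S[n],P[n]) for n in P]))
```

```text
scene (np.float64(204.7058823529412), np.float64(189.58823529411765)) [  8  14  23  19 106] ext 203 174
top (np.float64(293.3076923076923), np.float64(185.07692307692307)) [ 5 14  6 13 57] ext 290 184
near-tip pt (array([ 613.08247066, -110.24262216,  104.38150251]), [0.5, 0.5])
```

```bash
python3 to.py 483,-93.8,121.5; python3 -m jog '[[0.002,-0.001,0,0,0],[0.003,-0.002,0,0,0],[0.003,-0.002,0,0,0],[0.003,-0.002,0,0,0],[0.003,-0.002,0,0,0]]'; python3 -m jog '[[0,0,0,0,0],[0,0,0,0,0],[0,0,0,0,0],[0,0,0,0,0]]'
python3 - <<'E'
from h import *
S={n:r.snapshot(n) for n in("scene","top")}
P={}
for n,box in(("scene",(192,160,235,200)),("top",(285,170,305,200))):
    x0,y0,x1,y1=box; g=S[n]["image"][y0:y1,x0:x1].max(2); m=(g<45).astype(np.uint8)
    _,lab,st,c=cv2.connectedComponentsWithStats(m); i=1+np.argmax(st[1:,4]); ys,xs=np.where(lab==i)
    k=xs<=xs.min()+3 if n=="scene" else ys<=ys.min()+2
    P[n]=(xs[k].mean()+x0,ys[k].mean()+y0)
print("near-tip pt",tri([ray(S[n],P[n]) for n in P]))
print([(n,[(np.round(p["uv"],1)) for p in r.pinpoint(S[n],"isolator_tip")[:1]], proj(S[n],[577.5,-287,101]).round(1)) for n in S])
s=r.sense(); print(s["time"],np.round(s["qd"],2),np.round(s["tool_pos"],1),s["finger_gap"])
a,b=S["scene"]["image"],S["top"]["image"]; save(S["scene"],"scene9.png")
cv2.imwrite("pics/c9.png",cv2.hconcat([cv2.resize(a,(512,384))[:,:400],cv2.resize(b[150:250,240:340],(384,384),interpolation=3)])[:,:,::-1])
E
```

```text
t 18.6 tcp [482.6 -91.2 122.6] rot [177.9   0.2 -98.4] F [-0.2 -0.3 -0.4] gap 23.0 q1,q6 [-17.  82.]
shift m [ 0.0026 -0.0009  0.0011] tool x az -98.4
time: 19.1
tool_pos: [484.1, -94.4, 122.6]
tcp_rot: [177.9, 0.2, -98.4]
ft_force: [0.5, -0.1, -0.2]
finger_gap: 23.2
time: 19.5
tool_pos: [484.1, -94.4, 122.6]
tcp_rot: [177.9, 0.2, -98.4]
ft_force: [0.4, -0.1, -0.8]
finger_gap: 23.0
near-tip pt (array([ 615.64277086, -113.72323491,  104.29845167]), [0.5, 0.5])
[('scene', [array([157. , 163.2])], array([156.3, 159.3])), ('top', [array([364.4, 198.9])], array([362.7, 198.9]))]
19.7 [-0.05 -0.   -0.08 -0.14  0.02  0.06] [484.1 -94.4 122.5] 23.110379537737646
```

View pics/c9.png

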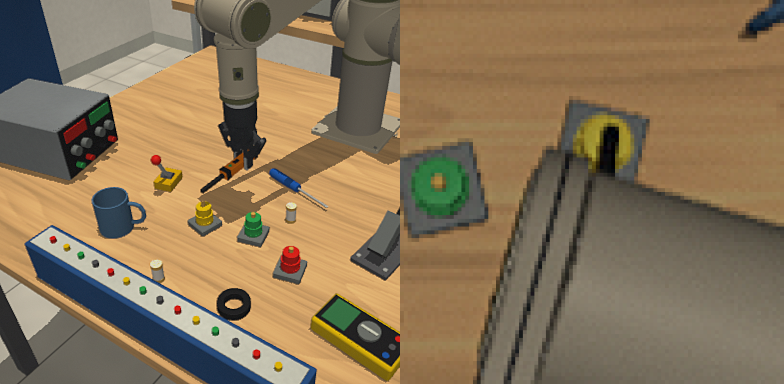

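The tip is within about 2 mm of the stud's axis and about 34 mm above it. The lever is over and nothing else has moved, so I'll hand in.

```bash
python3 -c "
from bench import r; print(r.hand_in())"
```

```text
the job is handed in; nothing more can be done
None
```

The job is handed in at about 20 s on the robot's clock. The isolator was thrown first, and the arm is holding the detector still with its tip above the yellow post.

- **Isolator:** I pushed the lever with the shut fingers until it met its stop, with about 15–19 N on the fingers. The knob stayed within about 4 px of its calculated end position in both cameras, including in the last pictures.
- **Detector:** I drew it out of the holder along its 45° slope. The arm's moves cannot tilt the tool, so I levelled the detector by pressing its tip lightly on empty bench (about 3 N) until it pivoted in the grip, then gripped it again at 60 N.
- **Last checks:**
  - I estimate the tip at (618, −114, 104) mm, about 2 mm off the stud's axis at (617, −115) and about 34 mm above the stud.
  - The detector was about 4° tip-down when measured just after levelling; I did not re-measure that above the post.
  - The arm was still, and the force readings showed no contact.
  - In the last picture the other things on the bench look unmoved.
- **Disagreements:**
  - With the detector over the post, the network's detector points disagreed between the cameras by up to 100 mm, so I found the tip by segmenting the images.
  - The two cameras placed the post 2–4 mm apart in x.
  - The tool leaned about 2° from vertical over the run.

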